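# Set a blank click selector on a polisher's tang rest

### The job

Set the height of the tang rest on the polishing bench with its unmarked, bar-handled selector: turn the selector anticlockwise (seen from above) all the way to its end stop, then clockwise by exactly four clicks, and let go of it resting in that fourth click. Do not turn the round speed dial on the other block, and do not disturb the tools lying on the bench.

Things in the scene. Friction and masses are not known exactly. Their poses are not given: they have to be found in the camera images.
- rest_block: the tang rest: a grey cast block 120 x 200 mm, top 60 mm above the bench, on a dark foot 140 x 220 x 12 mm, bolted down. Carries the bar-handled selector (axis 40 mm to -y of the origin) and a bright steel post 22 mm thick, 65 mm to +y, that stands 30 mm above the block top. Origin: centre of its underside; z up.
- selector_axis (a point): fixed point on the selector's vertical turning axis, 96 mm above the bench: TCP height to grip the bar from above. Does not turn. Clicks: evenly spaced, somewhere between 25 and 35 degrees apart. Leaving a click takes about 0.2 N m, fading to nothing half-way, then a like pull towards the next click, where it changes over abruptly. Friction 0.02 N m. 0.5 N m or more means a stop.
- selector_top (a point): centre of the top of the selector's bar, 106 mm above the bench; axes as the selector's. Settings: the lowest click is right at the hard anticlockwise stop (stop 2 degrees past it) and counts as zero; each click clockwise counts one, up to eight, where the other hard stop is. It starts five, six or seven clicks from the anticlockwise stop. Let go, it settles in the nearest click.
- selector: the selector: blank knob, bright metal disc 68 mm in diameter (upper face 70 mm above the bench) with a black bar grip across it, 80 mm long, 16 mm wide, from 70 to 106 mm above the bench. Origin on its axis, 20 mm above the bench; x along the bar, z up; turns with the knob. It may be clamped at any angle on its switch, so the bar's direction does not tell the setting.
- rest_post (a joint): height of the steel post above its lowest setting, in m: 0 at the selector's zero position, rising 0.05 mm (0.00005) with every click; far too little to see or measure from outside.
- dial_block: the block of the wheel's speed dial: same casting and size as the rest block, bolted down, with a black round fluted knob and a short dark cap instead of the bar-handled selector and the post. Origin: centre of its underside. The two blocks may change places.
- dial_rim (a point): a point on the rim of the round speed dial, 30 mm from its axis; turns with it. The dial is a black fluted knob 66 mm in diameter, from 62 to 96 mm above the bench, its axis 40 mm to -y of the dial block's origin; turns smoothly. To be left as it is.
- tang: loose bystander: a dark steel polishing tang, a flat bar 200 x 32 x 10 mm with a round steel head 32 mm thick at its +x end and a thin upright pin at the other. Origin: centre of its underside.
- spanner: loose bystander: a steel spanner 180 mm long, lying flat.
- lap_iron: loose bystander: a dark steel block 90 x 60 x 22 mm. Origin: centre of its underside.

How it is judged:
By the outcome, as a careful person would: the job done as asked, in the order asked, and still so for the second after the job is handed in, with the robot touching nothing.
It also fails if it takes over 70 s, if anything falls off the work surface, if the arm or the gripper's body presses on something with over 40 N, if the wrist force passes 120 N, or if a joint passes its speed limit or range.

### The arm

A 7-joint arm with a two-finger parallel gripper is mounted at the origin on the work surface. World frame = base frame: x ahead of the robot, y to its left, z up, the work surface at z = 0. Lengths are in m, angles in rad, forces in N, time in s.
With the tool pointing down it reaches from about 0.4 to 0.925 m from the base axis. Payload 5.6 kg.
Tool frame: the origin (TCP) lies between the finger pads, 19 mm behind the fingertips; this is the grasp point; z points along the fingers, y is the line along which they close (so a half turn about z gives the same grasp; the last joint's range is limited). The gripper opens to 85 mm and grips with 20 to 120 N. Pads are 22 mm wide; open, the fingers measure 114 mm over their backs; the gripper's body (76 mm by 85 mm) begins 54 mm behind the grasp point. The pads swing forward as they close: fully open they stand 13 mm farther back than shut.
Start: joints at [1.303, 0.468, -0.012, 1.603, 0.006, 1.071, -0.056], TCP at [0.145, -0.634, 0.25] pointing down, gripper open.
Joint ranges: [-2.53, 2.53], [-0.31, 2.02], [-1.57, 1.55], [0.28, 2.44], [-1.29, 4.43], [0.15, 1.84], [-2.92, 2.92]. Speed limits (rad/s): [2.57, 2.57, 3.14, 3.14, 3.14, 3.14, 3.14].

### API

Orientations are given as a 3x3 rotation matrix whose columns are the frame's x, y, z axes.
In Python, from workcell import arm gives the robot as it stands.
- The arm moves only by the tool arm_command, never from a script. Its argument "motion" is a list of rows, each an object of numbers: "grip": the finger opening in cm, from 0 to 8.54; "tx", "ty", "tz": the shift along the tool's x, y, z in cm; "roll": the turn about the tool's z in degrees. In form: [{"grip": .., "tx": .., "ty": .., "tz": .., "roll": ..}, ...]. A call has 1 to 12 rows; each row shifts and turns the commanded pose from where the row before left it, along the tool's axes as they then stand; what a row does not reach is not made up. A row lasts 1/8 s, in which the tool goes at most 62.5 mm and 10.7 degrees, less where a joint would pass 70% of its speed; a pose out of reach is approached as far as the arm can. A call is refused whole if a number of a shift passes 6.25 or a number of a turn 10.7, either way. A call with a gripper value outside its range is refused whole. The fingers move at their own pace and stop on an object; "force" is the grip in N (left out, the last holds). Time passes only in rows, so rows that do not move let the fingers close. It gives the time, the measured TCP pose, the force, the opening and the grip force at its end, in the units of the state.
- arm.get_obs(): the state, without advancing time (a new reading comes with each control period).
- arm.camera(name): name is "side" or "top" or "wrist"; returns a dict with "img" (400x640x3 uint8, red, green, blue), "vfov" (degrees; the focal length in pixels is half the picture's height over the tangent of half this angle, whatever the lens; pixels are square), "cx", "cy" (the principal point, pixels), "R" (3x3) and "t" (3): a world point X has camera coordinates R X + t. Camera axes: x right, y down, z forward; pixel columns grow to the right and rows downward; lengths in m; the calibration is good to about 2 mm. A picture is of the moment at which its call begins. There is no depth.
- arm.sign_off(): hands the job in; it is judged then, once.
The state is a dict: "clock": time; "q": joint angles; "joint_velocities": joint speeds; "joint_torque": joint torques, N m; "tool_pos": TCP position; "tool_rot": TCP orientation; "contact_force": force on the tool from outside, world axes, zero at the start; "ft_torque": the same for the moment, N m; "finger_gap": finger opening in m; "grip_force": force on a finger pad.
Only numpy, scipy, OpenCV 4.12 (cv2) and the standard library are available. Lean on these libraries where they do the work, as an engineer would, in place of code of your own. Each camera call takes 0.05 s, during which the arm holds its last target. There are 200 camera calls.

## Working session

There is one attempt and no reset: what is moved stays moved. The work goes in short steps, Python scripts to look and compute and a tool call to move; the robot and the scene stay as the last step left them, time stands still between calls to the robot, and variables do not carry over. Pictures are saved under pics/ and viewed, at most 10 in all, crops included, and the job is handed in when it is done.

Besides the shell and the picture viewer there is one more tool, called after "Emit:" as name(argument=value, ...), one argument or row to a line, values as JSON. arm_command: Moves the arm, as the interface text tells. Its arguments: {"type":"object","properties":{"motion":{"type":"array","items":{"type":"object","properties":{"grip":{"type":"number"},"tx":{"type":"number"},"ty":{"type":"number"},"tz":{"type":"number"},"roll":{"type":"number"}}}},"force":{"type":"number"}},"required":["motion"]}

```bash
mkdir -p pics; python3 - <<'E'
from workcell import arm
import cv2,numpy as np
for n in("top","side"):
    c=arm.camera(n);cv2.imwrite(f"pics/{n}0.png",c["img"][:,:,::-1]);print(n,c["vfov"],c["cx"],c["cy"],c["R"],c["t"])
o=arm.get_obs();print(o["clock"],o["tool_pos"],o["tool_rot"])
E
```

```text
top 52.69999110677223 318.677555187399 197.33941196502474 [[-0.00805858 -0.99974078 -0.02129383]
 [-0.99637908  0.00983025 -0.08445173]
 [ 0.08463916  0.02053617 -0.99620002]] [-0.07434593  0.58594453  1.04392323]
side 49.590355471962546 312.2121254108406 199.28682664726375 [[-0.99877641 -0.04896469 -0.00693887]
 [-0.03364371  0.77558753 -0.63034283]
 [ 0.03624624 -0.62933809 -0.77628588]] [0.58394302 0.15086518 0.8915182 ]
0.1 [ 0.14472699 -0.63317018  0.24910214] [[ 9.74845213e-01  2.22882444e-01 -4.76674929e-04]
 [ 2.22882928e-01 -9.74843904e-01  1.60076979e-03]
 [-1.07900166e-04 -1.66674547e-03 -9.99998605e-01]]
```

View pics/top0.png

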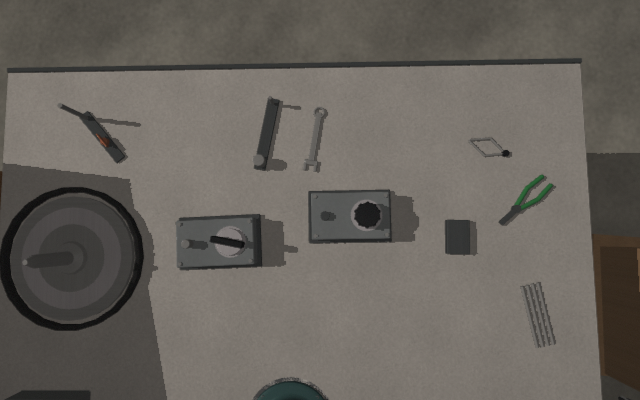

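View pics/side0.png

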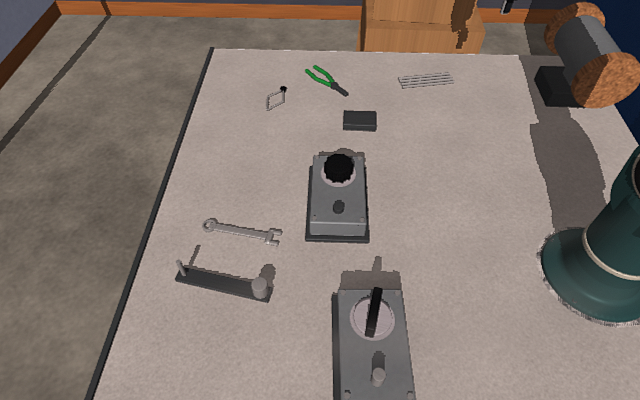

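The top view shows the selector (bright disc with a black bar) at about (229,241), its post at (185,243), and the dial at (367,214). In the side view the bar is at about (374,312).

```bash
cat > h.py <<'E'
import numpy as np,cv2
from workcell import arm
def ray(c,u,v,z):
    f=200/np.tan(np.radians(c["vfov"]/2)); R=np.array(c["R"]);t=np.array(c["t"])
    d=R.T@np.array([(u-c["cx"])/f,(v-c["cy"])/f,1]);o=-R.T@t
    return (o+d*(z-o[2])/d[2])
def blob(m,p):
    n,l,s,ce=cv2.connectedComponentsWithStats(m.astype(np.uint8));k=l[p[1],p[0]]
    return (l==k),s[k]
E
python3 - <<'E'
from h import *
for n,w,p in(("top",(200,260,220,262),(229,241)),("side",(345,400,285,345),(374,312))):
    c=arm.camera(n);g=c["img"].max(2).astype(int)
    sub=np.zeros_like(g)+255;u0,u1,v0,v1=w;sub[v0:v1,u0:u1]=g[v0:v1,u0:u1]
    m,s=blob(sub<38,p)
    y,x=np.nonzero(m);r=cv2.minAreaRect(np.c_[x,y].astype(np.float32));print(n,s,r)
    P=np.array([ray(c,*q,0.106)[:2] for q in cv2.boxPoints(r)]);print(P.round(4))
    M=m.astype(np.uint8)*1
    Q=np.array([ray(c,a,b,0.106)[:2] for a,b in zip(x,y)]);e=np.linalg.svd(Q-Q.mean(0))[2][0];print(Q.mean(0),np.degrees(np.arctan2(e[1],e[0])))
    m2=(sub>150)&(sub<255);y,x=np.nonzero(m2);h=cv2.convexHull(np.c_[x,y].astype(np.int32));el=cv2.fitEllipse(h);print("disc",el,ray(c,*el[0],0.07))
    u,v=int((u0+u1)/2),int((v0+v1)/2)
    cv2.imwrite(f"pics/{n}c.png",cv2.resize(c["img"][v-40:v+40,u-50:u+50,::-1],None,fx=5,fy=5,interpolation=0))
E
```

```text
top [211 236  34  12 212] ((227.25, 241.25), (33.9280891418457, 6.2757158279418945), 11.309932708740234)
[[0.4743 0.184 ]
 [0.4892 0.1812]
 [0.4725 0.0997]
 [0.4576 0.1026]]
[0.47331298 0.14201805] -101.82919048155814Traceback (most recent call last):
  File "<stdin>", line 10, in <module>
cv2.error: OpenCV(4.12.0) /io/opencv/modules/imgproc/src/shapedescr.cpp:356: error: (-215:Assertion failed) n >= 0 && (depth == CV_32F || depth == CV_32S) in function 'fitEllipseNoDirect'
```

Emit:
arm_command(
  motion=[
    {"tx":4.2,"ty":-2.5,"grip":5},
    {"tx":4.2,"ty":-2.5},
    {"tx":4.2,"ty":-2.5},
    {"tx":4.2,"ty":-2.5},
    {"tx":4.2,"ty":-2.5},
    {"tx":4.2,"ty":-2.5},
    {"tx":4.2,"ty":-2.5},
    {"tx":4.2,"ty":-2.5},
    {"tx":4.2,"ty":-2.5},
    {"tx":4.2,"ty":-2.5},
  ],
  force=60,
)

```text
schema error: expected keys grip, tx, ty, tz, roll
```

Emit:
arm_command(
  motion=[
    {"tx":0.9,"ty":-5.4},
    {"tx":0.9,"ty":-5.4},
    {"tx":0.9,"ty":-5.4},
    {"tx":0.9,"ty":-5.4},
    {"tx":0.9,"ty":-5.4},
    {"tx":0.9,"ty":-5.4},
    {"tx":0.9,"ty":-5.4},
    {"tx":0.9,"ty":-5.4},
    {},
  ],
)

```text
schema error: expected keys grip, tx, ty, tz, roll
```

Emit:
arm_command(
  motion=[
    {"roll":-9.3},
    {"roll":-9.3},
    {"roll":-9.3},
    {"roll":-9.3},
    {"roll":-9.3},
    {"roll":-9.3},
    {"roll":-9.3},
    {},
  ],
)

```text
schema error: expected keys grip, tx, ty, tz, roll
```

```bash
python3 - <<'E'
from h import *
c=arm.camera("wrist");cv2.imwrite("pics/w0.png",c["img"][:,:,::-1])
o=arm.get_obs();print(o["clock"],o["tool_pos"],np.degrees(np.arctan2(o["tool_rot"][1][0],o["tool_rot"][0][0])),o["q"],o["finger_gap"],o["contact_force"],o["ft_torque"])
E
```

```text
0.2 [ 0.14476366 -0.63334726  0.24941301] 12.873561055345654 [ 1.30302691  0.46803955 -0.01161741  1.60324782  0.00596806  1.07142942
 -0.05631518] 0.08548300849632857 [ 0.51848565  0.6887125  -0.6547822 ] [-0.00310196 -0.01706277  0.00047848]
```

View pics/w0.png

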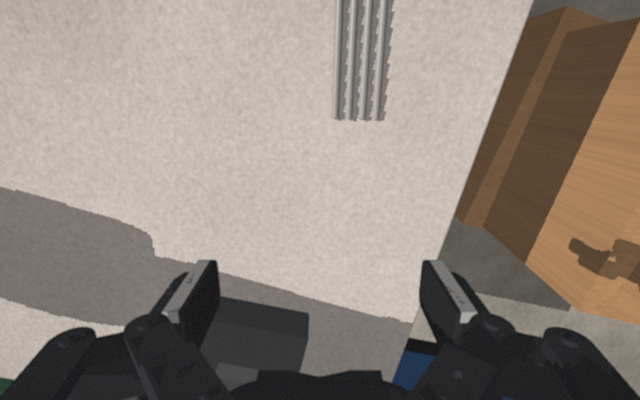

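All the moves were refused because every row needs all five keys, so nothing has moved. The wrist view shows only the bench between the open fingers at (205,290) and (435,290).

Emit:
arm_command(
  motion=[
    {"grip":5,"tx":4.2,"ty":-2.5,"tz":0,"roll":0},
    {"grip":5,"tx":4.2,"ty":-2.5,"tz":0,"roll":0},
    {"grip":5,"tx":4.2,"ty":-2.5,"tz":0,"roll":0},
    {"grip":5,"tx":4.2,"ty":-2.5,"tz":0,"roll":0},
    {"grip":5,"tx":4.2,"ty":-2.5,"tz":0,"roll":0},
    {"grip":5,"tx":4.2,"ty":-2.5,"tz":0,"roll":0},
    {"grip":5,"tx":4.2,"ty":-2.5,"tz":0,"roll":0},
    {"grip":5,"tx":4.2,"ty":-2.5,"tz":0,"roll":0},
    {"grip":5,"tx":4.2,"ty":-2.5,"tz":0,"roll":0},
    {"grip":5,"tx":4.2,"ty":-2.5,"tz":0,"roll":0},
  ],
  force=60,
)

```text
clock: 1.45
tool_pos: [0.4995, -0.2952, 0.25]
tool_rot: [[0.975, 0.223, -0.0], [0.223, -0.975, -0.0], [-0.0, 0.0, -1.0]]
contact_force: [0.6, -0.4, -0.2]
finger_gap: 0.0504
grip_force: 0.0
```

Emit:
arm_command(
  motion=[
    {"grip":5,"tx":0.9,"ty":-5.4,"tz":0,"roll":0},
    {"grip":5,"tx":0.9,"ty":-5.4,"tz":0,"roll":0},
    {"grip":5,"tx":0.9,"ty":-5.4,"tz":0,"roll":0},
    {"grip":5,"tx":0.9,"ty":-5.4,"tz":0,"roll":0},
    {"grip":5,"tx":0.9,"ty":-5.4,"tz":0,"roll":0},
    {"grip":5,"tx":0.9,"ty":-5.4,"tz":0,"roll":0},
    {"grip":5,"tx":0.9,"ty":-5.4,"tz":0,"roll":0},
    {"grip":5,"tx":0.9,"ty":-5.4,"tz":0,"roll":0},
    {"grip":5,"tx":0,"ty":0,"tz":0,"roll":0},
  ],
)

```text
clock: 2.58
tool_pos: [0.4715, 0.1456, 0.2502]
tool_rot: [[0.973, 0.231, 0.0], [0.231, -0.973, 0.002], [0.001, -0.002, -1.0]]
contact_force: [0.7, -0.3, -0.3]
finger_gap: 0.0499
grip_force: 0.0
```

Emit:
arm_command(
  motion=[
    {"grip":5,"tx":0,"ty":0,"tz":0,"roll":-9.3},
    {"grip":5,"tx":0,"ty":0,"tz":0,"roll":-9.3},
    {"grip":5,"tx":0,"ty":0,"tz":0,"roll":-9.3},
    {"grip":5,"tx":0,"ty":0,"tz":0,"roll":-9.3},
    {"grip":5,"tx":0,"ty":0,"tz":0,"roll":-9.3},
    {"grip":5,"tx":0,"ty":0,"tz":0,"roll":-9.3},
    {"grip":5,"tx":0,"ty":0,"tz":0,"roll":-9.3},
    {"grip":5,"tx":0,"ty":0,"tz":0,"roll":0},
  ],
)

```text
clock: 3.58
tool_pos: [0.4726, 0.1396, 0.2498]
tool_rot: [[0.212, 0.977, -0.0], [0.977, -0.212, -0.0], [-0.001, -0.0, -1.0]]
contact_force: [-0.1, -0.5, 0.1]
finger_gap: 0.05
grip_force: 0.0
```

```bash
python3 - <<'E'
from h import *
c=arm.camera("wrist");cv2.imwrite("pics/w1.png",c["img"][:,:,::-1])
o=arm.get_obs();print(o["clock"],o["tool_pos"],np.degrees(np.arctan2(o["tool_rot"][1][0],o["tool_rot"][0][0])),o["q"],o["finger_gap"],o["contact_force"],o["ft_torque"])
E
```

```text
3.625 [0.47263225 0.13972698 0.24979973] 77.71256818190489 [ 0.19887752  0.27438777 -0.64149083  1.94618948  0.19641331  0.98309065
 -0.74885646] 0.05020430899421395 [0.34317054 0.36217783 0.02132026] [-0.05256393  0.00325287 -0.01904567]
```

View pics/w1.png

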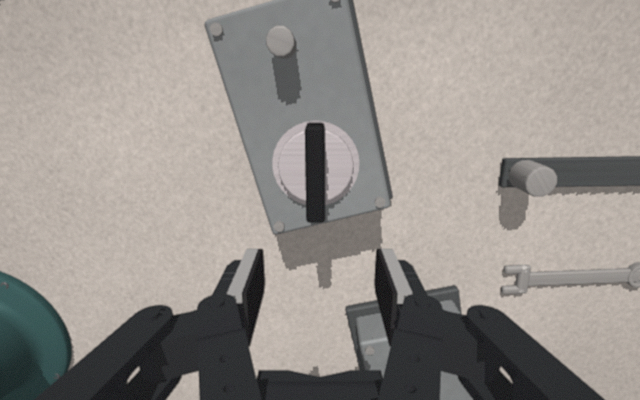

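The wrist view shows the bar nearly vertical, from (315,124) to (316,221), on the disc around (316,163). The post is at (280,40).

```bash
cat >> h.py <<'E'
def bar(p=None):
    c=arm.camera("wrist");g=c["img"].max(2)
    cc=np.array(c["img"])
    q=np.array(c["R"])@np.array([0.473,0.142,0.106])+np.array(c["t"]);f=200/np.tan(np.radians(c["vfov"]/2))
    p=p or (int(c["cx"]+f*q[0]/q[2]),int(c["cy"]+f*q[1]/q[2]))
    g=g.copy();
    m,s=blob(g<45,p)
    k=cv2.findContours(m.astype(np.uint8),0,1)[0];k=max(k,key=cv2.contourArea)
    Q=np.array([ray(c,*a[0],0.106)[:2] for a in k]).astype(np.float32)*1000
    r=cv2.minAreaRect(Q);b=cv2.boxPoints(r);e=[b[1]-b[0],b[2]-b[1]];e=max(e,key=np.linalg.norm)
    o=arm.get_obs();R=np.array(o["tool_rot"])
    print("px",p,"area",s[4],"centre",np.round(r[0],1),"size",np.round(r[1],1),"ang",round(np.degrees(np.arctan2(e[1],e[0]))%180,2))
    print("tcp",np.round(o["tool_pos"],4),"yaw",round(np.degrees(np.arctan2(R[1,0],R[0,0])),2),"q7",o["q"][6].round(2),"t",o["clock"],"tz",o["ft_torque"][2])
    d=np.array([*r[0],0])/1000-o["tool_pos"];print("shift tool cm",np.round(R.T@d*100,2))
    return m,k
E
python3 - <<'E'
from h import *
bar()
c=arm.camera("wrist");g=c["img"].min(2)
m,s=blob(g>150,(290,163)); y,x=np.nonzero(((g>150)&(np.hypot(np.arange(640)[None]-316,np.arange(400)[:,None]-163)<46)))
h=cv2.convexHull(np.c_[x,y].astype(np.int32)).astype(np.float32);el=cv2.fitEllipse(h);print(el,ray(c,*el[0],0.07))
E
```

```text
px (320, 182) area 1650 centre [470.2 149.1] size [79.5 14.1] ang 78.02
tcp [0.4726 0.14   0.2498] yaw 77.73 q7 -0.75 t 3.675 tz 0.026004568174140413
shift tool cm [ 0.85 -0.43 24.98]
((315.3498840332031, 162.2003173828125), (82.6183853149414, 88.03556823730469), 87.07423400878906) [0.470416   0.15139399 0.07      ]
```

```bash
python3 - <<'E'
from h import *
for n,w in(("side",(340,405,280,350)),("top",(205,255,222,262))):
    c=arm.camera(n);u0,u1,v0,v1=w;g=c["img"].max(2)[v0:v1,u0:u1]
    for name,mm,z in(("bar",g<42,.106),("disc",g>140,.07)):
        k=max(cv2.findContours(mm.astype(np.uint8),0,1)[0],key=cv2.contourArea) if name=="bar" else np.argwhere(mm)[:,None,::-1].astype(np.int32)
        k=cv2.convexHull(k)
        Q=np.array([ray(c,a[0][0]+u0,a[0][1]+v0,z)[:2] for a in k]).astype(np.float32)*1000
        print(n,name,[np.round(q,1) for q in cv2.minAreaRect(Q)[:2]],cv2.minEnclosingCircle(Q))
    cv2.imwrite(f"pics/{n}c.png",cv2.resize(c["img"][v0-10:v1+10,u0-10:u1+10,::-1],None,fx=5,fy=5,interpolation=0))
E
python3 -c "
import cv2,numpy as np
a=cv2.imread('pics/topc.png');b=cv2.imread('pics/sidec.png');h=max(a.shape[0],b.shape[0]);p=lambda i:cv2.copyMakeBorder(i,0,h-i.shape[0],0,0,0)
cv2.imwrite('pics/both.png',np.hstack([p(a),p(b)]))"
```

```text
side bar [array([472., 149.]), array([79.9, 15.2])] ((472.37908935546875, 148.9813690185547), 40.338722229003906)
side disc [array([466.5, 133.4]), array([119.2, 113.9])] ((467.0939636230469, 118.73574829101562), 73.02046203613281)
top bar [array([474. , 148.6]), array([94.7, 95.2])] ((473.95965576171875, 159.93751525878906), 59.526695251464844)
top disc [array([472.9, 148.5]), array([59.4, 65.7])] ((471.4020080566406, 148.69789123535156), 33.921592712402344)
```

View pics/both.png

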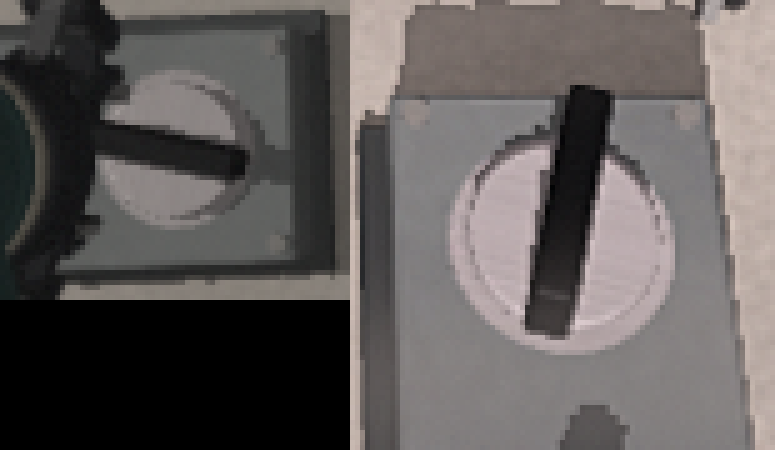

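The crops show the disc and bar clearly. The cameras agree on a centre near (0.4715, 0.149), so I shift and descend.

Emit:
arm_command(
  motion=[
    {"grip":5,"tx":0.87,"ty":-0.3,"tz":0,"roll":0},
    {"grip":5,"tx":0,"ty":0,"tz":3,"roll":0},
    {"grip":5,"tx":0,"ty":0,"tz":3,"roll":0},
    {"grip":5,"tx":0,"ty":0,"tz":3,"roll":0},
    {"grip":5,"tx":0,"ty":0,"tz":2,"roll":0},
    {"grip":5,"tx":0,"ty":0,"tz":0,"roll":0},
    {"grip":5,"tx":0,"ty":0,"tz":0,"roll":0},
  ],
)

```text
clock: 4.7
tool_pos: [0.4718, 0.1507, 0.1407]
tool_rot: [[0.208, 0.978, 0.001], [0.978, -0.208, 0.001], [0.001, 0.001, -1.0]]
contact_force: [-0.5, 0.0, 0.1]
finger_gap: 0.0501
grip_force: 0.0
```

```bash
python3 - <<'E'
from h import *
m,k=bar()
c=arm.camera("wrist");i=c["img"][:,:,::-1].copy();cv2.drawContours(i,[k],-1,(0,0,255),1);cv2.imwrite("pics/w2.png",i)
E
```

```text
px (327, 260) area 4035 centre [470.3 151.1] size [84.  14.7] ang 77.98
tcp [0.472  0.1506 0.1409] yaw 77.99 q7 -0.89 t 4.75 tz 0.0031878116329849887
shift tool cm [ 1.000e-02 -2.000e-01  1.409e+01]
```

View pics/w2.png

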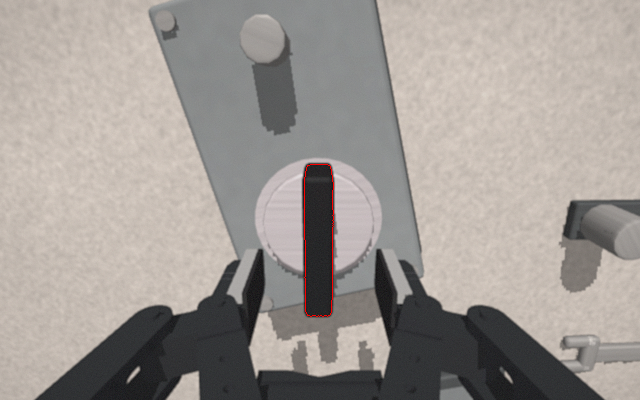

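The bar spans (318,163) to (318,317) and sits centred between the fingers. I descend and close.

Emit:
arm_command(
  motion=[
    {"grip":5,"tx":-0.15,"ty":-0.1,"tz":1.5,"roll":0},
    {"grip":5,"tx":0,"ty":0,"tz":1.5,"roll":0},
    {"grip":5,"tx":0,"ty":0,"tz":1.5,"roll":0},
    {"grip":1,"tx":0,"ty":0,"tz":0,"roll":0},
    {"grip":1,"tx":0,"ty":0,"tz":0,"roll":0},
    {"grip":1,"tx":0,"ty":0,"tz":0,"roll":0},
    {"grip":1,"tx":0,"ty":0,"tz":0,"roll":0},
    {"grip":1,"tx":0,"ty":0,"tz":0,"roll":0},
  ],
  force=60,
)

```text
clock: 5.8
tool_pos: [0.4704, 0.1487, 0.095]
tool_rot: [[0.208, 0.978, 0.001], [0.978, -0.208, 0.0], [0.0, 0.001, -1.0]]
contact_force: [2.6, 1.1, -6.7]
finger_gap: 0.0151
grip_force: 59.3
```

```bash
cat >> h.py <<'E'
def st():
    o=arm.get_obs();R=np.array(o["tool_rot"])
    print("t",o["clock"],"pos",np.round(o["tool_pos"],4),"yaw",round(np.degrees(np.arctan2(R[1,0],R[0,0])),2),"q",np.round(o["q"],2),"F",np.round(o["contact_force"],1),"T",np.round(o["ft_torque"],3),"gap",round(o["finger_gap"],4),o["grip_force"])
E
python3 -c "from h import *;st()"
```

```text
t 5.8 pos [0.4704 0.1487 0.095 ] yaw 77.97 q [ 0.06  0.51 -0.53  2.06  0.41  0.67 -0.95] F [ 2.6  1.1 -6.7] T [ 0.233 -0.651  0.09 ] gap 0.0151 59.28191006183624
```

Emit:
arm_command(
  motion=[
    {"grip":1,"tx":0,"ty":0,"tz":0,"roll":-8},
    {"grip":1,"tx":0,"ty":0,"tz":0,"roll":0},
  ],
)

```text
clock: 6.05
tool_pos: [0.4702, 0.1486, 0.095]
tool_rot: [[0.072, 0.997, 0.0], [0.997, -0.072, 0.0], [0.0, 0.0, -1.0]]
contact_force: [1.7, -0.0, -4.6]
finger_gap: 0.0154
grip_force: 59.5
```

```bash
python3 -c "from h import *;st()"
```

```text
t 6.05 pos [0.4702 0.1486 0.095 ] yaw 85.87 q [ 0.09  0.52 -0.56  2.06  0.43  0.68 -0.83] F [ 1.7 -0.  -4.6] T [ 0.161 -0.464 -0.15 ] gap 0.0154 59.492992758750916
```

Emit:
arm_command(
  motion=[
    {"grip":1,"tx":0,"ty":0,"tz":0,"roll":-8},
    {"grip":1,"tx":0,"ty":0,"tz":0,"roll":-8},
    {"grip":1,"tx":0,"ty":0,"tz":0,"roll":0},
  ],
)

```text
clock: 6.42
tool_pos: [0.4699, 0.1487, 0.095]
tool_rot: [[-0.205, 0.979, -0.0], [0.979, 0.205, 0.0], [0.0, -0.0, -1.0]]
contact_force: [1.2, 0.9, -3.6]
finger_gap: 0.0147
grip_force: 59.8
```

```bash
python3 -c "from h import *;st()"
```

```text
t 6.425 pos [0.4699 0.1487 0.095 ] yaw 101.81 q [ 0.14  0.54 -0.63  2.06  0.49  0.7  -0.6 ] F [ 1.2  0.9 -3.6] T [ 0.196 -0.159  0.172] gap 0.0147 59.79653298854828
```

Emit:
arm_command(
  motion=[
    {"grip":1,"tx":0,"ty":0,"tz":0,"roll":-8},
    {"grip":1,"tx":0,"ty":0,"tz":0,"roll":-8},
    {"grip":1,"tx":0,"ty":0,"tz":0,"roll":-8},
    {"grip":1,"tx":0,"ty":0,"tz":0,"roll":0},
  ],
)

```text
clock: 6.92
tool_pos: [0.4696, 0.1484, 0.095]
tool_rot: [[-0.584, 0.812, -0.001], [0.812, 0.584, -0.001], [0.0, -0.001, -1.0]]
contact_force: [-2.2, 0.3, -2.2]
finger_gap: 0.0152
grip_force: 60.2
```

```bash
python3 -c "from h import *;st()"
```

```text
t 6.925 pos [0.4696 0.1484 0.095 ] yaw 125.7 q [ 0.22  0.57 -0.73  2.06  0.57  0.73 -0.25] F [-2.2  0.3 -2.2] T [-0.127  0.326  0.044] gap 0.0152 60.18910467624664
```

Emit:
arm_command(
  motion=[
    {"grip":1,"tx":0,"ty":0,"tz":0,"roll":-8},
    {"grip":1,"tx":0,"ty":0,"tz":0,"roll":-8},
    {"grip":1,"tx":0,"ty":0,"tz":0,"roll":-8},
    {"grip":1,"tx":0,"ty":0,"tz":0,"roll":-8},
    {"grip":1,"tx":0,"ty":0,"tz":0,"roll":-8},
    {"grip":1,"tx":0,"ty":0,"tz":0,"roll":-8},
    {"grip":1,"tx":0,"ty":0,"tz":0,"roll":-8},
    {"grip":1,"tx":0,"ty":0,"tz":0,"roll":-8},
    {"grip":1,"tx":0,"ty":0,"tz":0,"roll":0},
  ],
)

```text
clock: 8.05
tool_pos: [0.4694, 0.1473, 0.0949]
tool_rot: [[-0.986, -0.168, -0.002], [-0.168, 0.986, -0.003], [0.002, -0.003, -1.0]]
contact_force: [-3.4, -4.7, 5.0]
finger_gap: 0.0154
grip_force: 61.0
```

```bash
python3 -c "from h import *;st()"
```

```text
t 8.05 pos [0.4694 0.1473 0.0949] yaw -170.35 q [ 0.39  0.69 -0.98  2.05  0.79  0.84  0.69] F [-3.4 -4.7  5. ] T [-1.125  0.683  0.128] gap 0.0154 60.995296239852905
```

Emit:
arm_command(
  motion=[
    {"grip":1,"tx":0,"ty":0,"tz":0,"roll":-6},
    {"grip":1,"tx":0,"ty":0,"tz":0,"roll":0},
  ],
)

```text
clock: 8.3
tool_pos: [0.4695, 0.1472, 0.0949]
tool_rot: [[-0.963, -0.27, -0.002], [-0.27, 0.963, -0.004], [0.003, -0.003, -1.0]]
contact_force: [-3.8, -4.6, 4.4]
finger_gap: 0.0153
grip_force: 61.0
```

```bash
python3 -c "from h import *;st()"
```

```text
t 8.3 pos [0.4695 0.1472 0.0949] yaw -164.36 q [ 0.41  0.7  -1.    2.05  0.81  0.85  0.78] F [-3.8 -4.6  4.4] T [-1.206  0.596  0.16 ] gap 0.0153 60.98887860774994
```

Emit:
arm_command(
  motion=[
    {"grip":1,"tx":0,"ty":0,"tz":0,"roll":-6},
    {"grip":1,"tx":0,"ty":0,"tz":0,"roll":0},
  ],
)

```text
clock: 8.55
tool_pos: [0.4696, 0.1469, 0.0949]
tool_rot: [[-0.93, -0.367, -0.002], [-0.367, 0.93, -0.004], [0.003, -0.003, -1.0]]
contact_force: [-3.0, -6.6, 4.8]
finger_gap: 0.015
grip_force: 61.1
```

```bash
python3 -c "from h import *;st()"
```

```text
t 8.55 pos [0.4696 0.1469 0.0949] yaw -158.46 q [ 0.42  0.71 -1.02  2.05  0.83  0.87  0.86] F [-3.  -6.6  4.8] T [-1.331  0.599 -0.208] gap 0.015 61.13356947898865
```

Emit:
arm_command(
  motion=[
    {"grip":1,"tx":0,"ty":0,"tz":0,"roll":-6},
    {"grip":1,"tx":0,"ty":0,"tz":0,"roll":-6},
    {"grip":1,"tx":0,"ty":0,"tz":0,"roll":-6},
    {"grip":1,"tx":0,"ty":0,"tz":0,"roll":-6},
    {"grip":1,"tx":0,"ty":0,"tz":0,"roll":0},
  ],
)

```text
clock: 9.18
tool_pos: [0.47, 0.1468, 0.0949]
tool_rot: [[-0.699, -0.715, -0.001], [-0.715, 0.699, -0.005], [0.004, -0.002, -1.0]]
contact_force: [-2.9, -6.5, 4.8]
finger_gap: 0.0151
grip_force: 61.1
```

```bash
python3 -c "from h import *;st()"
```

```text
t 9.175 pos [0.47   0.1468 0.0949] yaw -134.38 q [ 0.47  0.77 -1.1   2.04  0.9   0.92  1.23] F [-2.9 -6.5  4.8] T [-1.587  0.312  0.194] gap 0.0151 61.087281703948975
```

Emit:
arm_command(
  motion=[
    {"grip":1,"tx":0,"ty":0,"tz":0,"roll":-4},
    {"grip":1,"tx":0,"ty":0,"tz":0,"roll":0},
  ],
)

```text
clock: 9.43
tool_pos: [0.4701, 0.1466, 0.0949]
tool_rot: [[-0.649, -0.761, -0.001], [-0.761, 0.649, -0.005], [0.004, -0.002, -1.0]]
contact_force: [-2.7, -6.0, 6.0]
finger_gap: 0.0154
grip_force: 61.1
```

```bash
python3 -c "from h import *;st()"
```

```text
t 9.425 pos [0.4701 0.1466 0.0949] yaw -130.47 q [ 0.47  0.78 -1.11  2.04  0.91  0.93  1.29] F [-2.7 -6.   6. ] T [-1.48   0.368 -0.111] gap 0.0154 61.13670766353607
```

Emit:
arm_command(
  motion=[
    {"grip":1,"tx":0,"ty":0,"tz":0,"roll":-3},
    {"grip":1,"tx":0,"ty":0,"tz":0,"roll":0},
  ],
)

```text
clock: 9.68
tool_pos: [0.4701, 0.1466, 0.0949]
tool_rot: [[-0.609, -0.793, -0.001], [-0.793, 0.609, -0.005], [0.005, -0.002, -1.0]]
contact_force: [-2.7, -6.1, 4.7]
finger_gap: 0.0153
grip_force: 61.2
```

```bash
python3 -c "from h import *;st()"
```

```text
t 9.675 pos [0.4701 0.1466 0.0949] yaw -127.49 q [ 0.48  0.79 -1.12  2.04  0.92  0.94  1.33] F [-2.7 -6.1  4.7] T [-1.533  0.315 -0.205] gap 0.0153 61.16113901138306
```

Emit:
arm_command(
  motion=[
    {"grip":1,"tx":0,"ty":0,"tz":0,"roll":-6},
    {"grip":1,"tx":0,"ty":0,"tz":0,"roll":-6},
    {"grip":1,"tx":0,"ty":0,"tz":0,"roll":-6},
    {"grip":1,"tx":0,"ty":0,"tz":0,"roll":-5},
    {"grip":1,"tx":0,"ty":0,"tz":0,"roll":0},
  ],
)

```text
clock: 10.3
tool_pos: [0.4705, 0.1467, 0.0949]
tool_rot: [[-0.249, -0.969, -0.0], [-0.969, 0.249, -0.005], [0.005, -0.001, -1.0]]
contact_force: [-1.1, -6.2, 5.0]
finger_gap: 0.015
grip_force: 61.1
```

```bash
python3 -c "from h import *;st()"
```

```text
t 10.3 pos [0.4705 0.1467 0.0949] yaw -104.4 q [ 0.52  0.85 -1.19  2.04  0.98  1.    1.69] F [-1.1 -6.2  5. ] T [-1.615 -0.036  0.179] gap 0.015 61.08654499053955
```

Emit:
arm_command(
  motion=[
    {"grip":1,"tx":0,"ty":0,"tz":0,"roll":-3},
    {"grip":1,"tx":0,"ty":0,"tz":0,"roll":0},
  ],
)

```text
clock: 10.55
tool_pos: [0.4706, 0.1466, 0.0949]
tool_rot: [[-0.199, -0.98, -0.0], [-0.98, 0.199, -0.005], [0.005, -0.001, -1.0]]
contact_force: [-1.3, -6.2, 4.6]
finger_gap: 0.0151
grip_force: 61.0
```

```bash
python3 -c "from h import *;st()"
```

```text
t 10.55 pos [0.4706 0.1466 0.0949] yaw -101.47 q [ 0.52  0.85 -1.2   2.04  0.99  1.    1.74] F [-1.3 -6.2  4.6] T [-1.634 -0.024 -0.03 ] gap 0.0151 61.02798342704773
```

Emit:
arm_command(
  motion=[
    {"grip":1,"tx":0,"ty":0,"tz":0,"roll":-3},
    {"grip":1,"tx":0,"ty":0,"tz":0,"roll":0},
  ],
)

```text
clock: 10.8
tool_pos: [0.4707, 0.1465, 0.0949]
tool_rot: [[-0.151, -0.989, -0.001], [-0.989, 0.151, -0.005], [0.005, 0.0, -1.0]]
contact_force: [-1.3, -6.1, 3.6]
finger_gap: 0.0154
grip_force: 62.2
```

```bash
python3 -c "from h import *;st()"
```

```text
t 10.8 pos [0.4707 0.1465 0.0949] yaw -98.69 q [ 0.52  0.86 -1.21  2.04  1.    1.01  1.78] F [-1.3 -6.1  3.6] T [-1.457  0.092 -1.016] gap 0.0154 62.18414068222046
```

Torque is −1.0 N m after six clicks, which is the stop. The pitch is about 30°. The fourth click is at a yaw of about 138.4°, so I turn back clockwise.

Emit:
arm_command(
  motion=[
    {"grip":1,"tx":0,"ty":0,"tz":0,"roll":6},
    {"grip":1,"tx":0,"ty":0,"tz":0,"roll":8},
    {"grip":1,"tx":0,"ty":0,"tz":0,"roll":8},
    {"grip":1,"tx":0,"ty":0,"tz":0,"roll":8},
    {"grip":1,"tx":0,"ty":0,"tz":0,"roll":8},
    {"grip":1,"tx":0,"ty":0,"tz":0,"roll":8},
    {"grip":1,"tx":0,"ty":0,"tz":0,"roll":8},
    {"grip":1,"tx":0,"ty":0,"tz":0,"roll":8},
    {"grip":1,"tx":0,"ty":0,"tz":0,"roll":0},
  ],
)

```text
clock: 11.92
tool_pos: [0.4696, 0.147, 0.0949]
tool_rot: [[-0.943, -0.333, -0.001], [-0.333, 0.943, -0.004], [0.003, -0.004, -1.0]]
contact_force: [-2.2, -4.3, 3.1]
finger_gap: 0.0156
grip_force: 60.8
```

```bash
python3 -c "from h import *;st()"
```

```text
t 11.925 pos [0.4696 0.147  0.0949] yaw -160.55 q [ 0.42  0.71 -1.01  2.05  0.82  0.86  0.83] F [-2.2 -4.3  3.1] T [-1.126  0.561 -0.141] gap 0.0156 60.77746510505676
```

Emit:
arm_command(
  motion=[
    {"grip":1,"tx":0,"ty":0,"tz":0,"roll":8},
    {"grip":1,"tx":0,"ty":0,"tz":0,"roll":8},
    {"grip":1,"tx":0,"ty":0,"tz":0,"roll":8},
    {"grip":1,"tx":0,"ty":0,"tz":0,"roll":8},
    {"grip":1,"tx":0,"ty":0,"tz":0,"roll":8},
    {"grip":1,"tx":0,"ty":0,"tz":0,"roll":8},
    {"grip":1,"tx":0,"ty":0,"tz":0,"roll":7},
    {"grip":1,"tx":0,"ty":0,"tz":0,"roll":0},
  ],
)

```text
clock: 12.92
tool_pos: [0.4694, 0.1481, 0.0949]
tool_rot: [[-0.817, 0.577, -0.001], [0.577, 0.817, -0.002], [-0.0, -0.002, -1.0]]
contact_force: [-2.5, -2.6, 1.1]
finger_gap: 0.0151
grip_force: 60.6
```

```bash
python3 -c "from h import *;st()"
```

```text
t 12.925 pos [0.4694 0.1481 0.0949] yaw 144.74 q [ 0.28  0.6  -0.81  2.05  0.64  0.76  0.02] F [-2.5 -2.6  1.1] T [-0.624  0.812 -0.232] gap 0.0151 60.55976629257202
```

Emit:
arm_command(
  motion=[
    {"grip":1,"tx":0,"ty":0,"tz":0,"roll":6.5},
    {"grip":1,"tx":0,"ty":0,"tz":0,"roll":0},
    {"grip":1,"tx":0,"ty":0,"tz":0,"roll":0},
  ],
)

```text
clock: 13.3
tool_pos: [0.4696, 0.1483, 0.0949]
tool_rot: [[-0.75, 0.662, -0.001], [0.662, 0.75, -0.001], [0.0, -0.002, -1.0]]
contact_force: [-4.0, -2.7, 4.4]
finger_gap: 0.0149
grip_force: 60.9
```

```bash
python3 -c "from h import *;st()"
```

```text
t 13.3 pos [0.4696 0.1483 0.0949] yaw 138.55 q [ 0.26  0.59 -0.79  2.05  0.62  0.75 -0.07] F [-4.  -2.7  4.4] T [-0.881  1.038 -0.079] gap 0.0149 60.85174798965454
```

Emit:
arm_command(
  motion=[
    {"grip":5,"tx":0,"ty":0,"tz":0,"roll":0},
    {"grip":5,"tx":0,"ty":0,"tz":0,"roll":0},
    {"grip":5,"tx":0,"ty":0,"tz":0,"roll":0},
    {"grip":5,"tx":0,"ty":0,"tz":0,"roll":0},
    {"grip":5,"tx":0,"ty":0,"tz":0,"roll":0},
    {"grip":5,"tx":0,"ty":0,"tz":-2,"roll":0},
    {"grip":5,"tx":0,"ty":0,"tz":-2.5,"roll":0},
    {"grip":5,"tx":0,"ty":0,"tz":-3.5,"roll":0},
    {"grip":5,"tx":0,"ty":0,"tz":-4,"roll":0},
    {"grip":5,"tx":0,"ty":0,"tz":0,"roll":0},
  ],
)

```text
clock: 14.55
tool_pos: [0.4718, 0.1497, 0.2188]
tool_rot: [[-0.749, 0.663, 0.007], [0.663, 0.749, 0.001], [-0.005, 0.005, -1.0]]
contact_force: [-0.7, 0.1, 0.2]
finger_gap: 0.0502
grip_force: 0.0
```

```bash
python3 - <<'E'
from h import *
m,k=bar()
c=arm.camera("wrist");i=c["img"][:,:,::-1].copy();cv2.drawContours(i,[k],-1,(0,0,255),1);cv2.imwrite("pics/w3.png",i)
E
```

```text
px (313, 206) area 1918 centre [467. 149.] size [13.8 80.5] ang 137.76
tcp [0.4709 0.1489 0.217 ] yaw 138.47 q7 0.1 t 14.6 tz 0.05332150325074189
shift tool cm [ 0.35 -0.31 21.69]
```

View pics/w3.png

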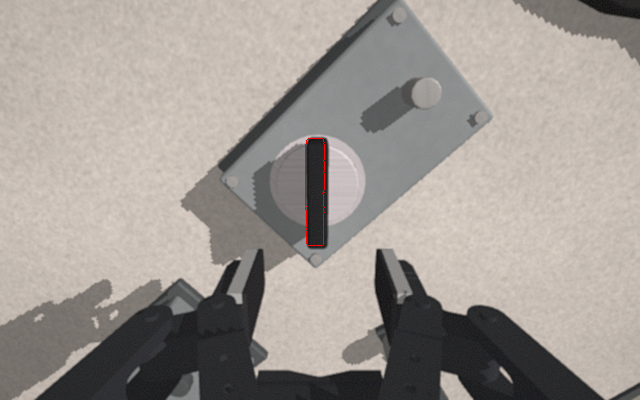

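The bar rests at 137.8°, two 29.9° clicks anticlockwise from where it started (6 → 0 → 4). The bar spans (316,138) to (316,247) and the gripper is clear of it.

```bash
python3 -c "from h import *;print(arm.sign_off())"
```

```text
the job is handed in; nothing more can be done
None
```

I turned the selector anticlockwise to its end stop (six clicks), then clockwise four clicks, and released it resting in the fourth; the dial and the tools on the bench were not touched, and the job was handed in at about 15 s.

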